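# Shut the specimen box and hold its label holder pressed home behind the lip

## Task

Close up the white specimen box: first swing its hinged lid fully shut. Then take the upright label holder out of its stand, slide its narrow tongue down behind the steel lip on the front of the box, and push it against the spring until it is fully home at the bottom. It springs up again if let go, so finish while you are still holding it pressed home; do not disturb the timer, the clip box or the label roll.

Things in the scene. Friction and masses are not known exactly. Their poses are not given: they have to be found in the camera images.
- box: White open-topped specimen box, fixed to the bench, 100 (x) x 120 (y) x 70 mm high, in the gap left of the middle or the one at the right. Origin: centre of its underside; -x is its front (facing the robot), z up. On its front a 3 mm steel lip, 70 mm wide, stands 9 mm before the front wall and makes a channel 9 (x) x 60 mm (y), closed at both ends, open at the top.
- slot_mouth (a point): Centre of the mouth of the channel behind the lip, 60 mm above the bench, 54.5 mm in front of the box's centre. Above it the lip flares outward by 6 mm, up to 69 mm above the bench; the shut lid's top is 75 mm above the bench.
- spring_bar (a joint): Sprung steel bar at the bottom of the channel, m: 0 = up (its top is 20 mm below the mouth of the channel), 0.008 = pressed fully down against its stop (28 mm below the mouth). Pushes back with 2 N at first and 8 N at the stop; pressed to within about 1.5 mm of the stop counts as home.
- box_lid (a joint): Lid of the box, 97 x 120 x 5 mm, white, hinged along the box's rear top edge; rad: 0 = shut (flat on the box), grows as it opens upward and back (starts at 0.7 to 1.1). The hinge is stiff enough that the lid stays where it is left; a push of 2 N near its free edge moves it.
- lid_edge (a point): Middle of the free (front) edge of the lid, on its outer (upper) face; 99 mm from the hinge line.
- lid_hinge (a point): Middle of the lid's hinge line: 50 mm behind the box's centre and 70 mm above the bench; the hinge runs along the box's y axis.
- holder_grip (a point): Centre of the panel of the loose label holder (grey plastic, 40 g): the upright panel is 10 mm thick (x) x 60 wide (y) x 44 mm high, with a pale label on both faces, which are alike. This point is 22 mm below its top and 70 mm above the tip of its tongue; z up.
- holder_foot (a point): Centre of the tip (lower end) of the label holder's tongue.
- holder: The same label holder; origin at the tip of the tongue, z up, x through the thickness. The tongue below the panel is 6 mm thick (x) x 54 wide (y) x 48 mm long. When home in the rail, the panel's lower edge is 80 mm and its top 124 mm above the bench.
- stand: Grey plastic block, fixed to the bench, 40 (x) x 76 (y) x 34 mm high, with a slot 8 mm wide (along y), floor 6 mm above the bench, in which the label holder stands with its tongue down. Origin: centre of its underside.
- bench_timer: Bystander: bench timer lying flat, 82 x 58 x 22 mm; origin at the centre of its underside. It lies in the one of the two gaps that the box is not in.
- clip_box: Bystander: small open box of clips, 56 x 81 x 30 mm; origin at the centre of its underside.
- label_roll: Bystander: label roll lying flat, 68 mm in diameter, 41 mm high; origin at the centre of its underside.
Mind the look-alikes: they are no part of the job. What is shaped like the holder but orange is not meant.

How it is judged (in metres and radians):
On the way, in this order (a step that is already met when the one before it is completed fails the run):
1. the lid is shut while the label holder is still in its stand (value of joint box_lid below 0.04 rad and horizontal distance between holder_foot and stand below 0.02 m), for 0.2 s.
2. the label holder is pressed home behind the lip (value of joint spring_bar above 0.0062 m and x of holder_foot in the frame of box between -0.0585 and -0.0505 m and y of holder_foot in the frame of box between -0.006 and 0.006 m and z of holder_foot in the frame of box between 0.028 and 0.0345 m and angle between the z axis of holder_grip and the z axis of box, either way round below 0.12 rad and angle between holder_grip's own z axis and vertical below 0.12 rad and contact force between the fingers and holder above 2 N), for 0.3 s.
At the end, for the whole second after the job is handed in: The lid is shut (below 0.04 rad); the label holder stands upright (within 0.12 rad) in the channel behind the lip, its tongue's tip in the channel and the spring bar held down by at least 6.2 of its 8 mm, with the fingers still on the holder (over 2 N) (all of step 2 and value of joint box_lid below 0.04 rad); the arm keeps its last pose, push and grip.
It fails at once if the timer is disturbed (moved over 30 mm) (distance of bench_timer from where it was at the start of the episode above 0.03 m).
It fails at once if the clip box is disturbed (moved over 30 mm) (distance of clip_box from where it was at the start of the episode above 0.03 m).
It fails at once if the label roll is disturbed (moved over 30 mm) (distance of label_roll from where it was at the start of the episode above 0.03 m).
It also fails if it takes over 64 s, if anything falls off the work surface, if the arm or the gripper's body presses on something with over 40 N, if the wrist force passes 120 N, or if a joint passes its speed limit or range.

## Robot

A 6-joint arm with a two-finger parallel gripper is mounted at the origin on the work surface; the furniture and walls round the work are solid. World frame = base frame: x ahead of the robot, y to its left, z up, the work surface at z = 0. Lengths are in mm, angles in rad, forces in N, time in s.
With the tool pointing down it reaches from about 350 to 875 mm from the base axis. Payload 4.2 kg.
Tool frame: the origin (TCP) lies midway between the tips of the shut fingers; the grasp point (between the pads) lies 19 mm behind it; z points along the fingers, y is the line along which they close (so a half turn about z gives the same grasp; the last joint's range is limited). The gripper opens to 85 mm and grips with 20 to 120 N. Pads are 22 mm wide; open, the fingers measure 114 mm over their backs; the gripper's body (76 mm by 85 mm) begins 54 mm behind the grasp point. The pads swing forward as they close: fully open they stand 13 mm farther back than shut.
Start: joints at [1.505, 0.385, 0.008, 0, -1.194, -0.259], TCP at [199.417, 592.311, 201.912] pointing down, gripper open.
Joint ranges: [-3.14, 3.14], [-1.21, 2.06], [-1.07, 1.41], [-3.16, 2.05], [-2.99, -0.16], [-3.1, 3.1]. Speed limits (rad/s): [2.79, 2.79, 3.14, 3.14, 3.14, 3.14].

## Interface

Orientations are given as a unit quaternion [x, y, z, w].
In Python, from bench import sensors, get_image, camera_params, job_done gives the robot as it stands.
- The arm moves only by the tool servo_tool, never from a script. Its argument "motion" is a list of rows, each an object with "travel": the shift along the tool's x, y, z as a fraction of full scale, a list of three; "rot": the turn, a rotation vector about the tool's x, y, z as a fraction of full scale, a list of three; "hand": the opening, from 0 (shut) to 1 (fully open). In form: [{"travel": [x, y, z], "rot": [wx, wy, wz], "hand": hand}, ...]. A call has 1 to 10 rows; each row shifts and turns the commanded pose from where the row before left it, along the tool's axes as they then stand; what a row does not reach is not made up. Full scale, the value 1, is 25 cm for a shift and 360 degrees for a turn. A row lasts 1/12 s, in which the tool goes at most 41.7 mm and 7.16 degrees, less where a joint would pass 70% of its speed; a pose out of reach is approached as far as the arm can. A call with a number of a shift or a turn outside -1 to 1 is refused whole. A call with a gripper value outside its range is refused whole. The fingers move at their own pace and stop on an object; the grip force is fixed at half the most. Time passes only in rows, so rows that do not move let the fingers close. It gives the time, the measured TCP pose, the force, the opening and the grip force at its end, in the units of the state.
- sensors.read_state(): the state, without advancing time (a new reading comes with each control period).
- get_image(name): name is "side" or "top"; returns (picture, depth): 480x640x3 uint8, red, green, blue; 480x640 float32, mm along the optical axis (not along the pixel's ray), 0 where there is no reading.
- camera_params(name): a dict with "camera_matrix" (3x3 intrinsics, pixels), "R" (3x3) and "t" (3): a world point X has camera coordinates R X + t. Camera axes: x right, y down, z forward; pixel columns grow to the right and rows downward; lengths in mm; the calibration is good to about 2 mm. A picture is of the moment at which its call begins. camera_params takes no time and is no camera call.
- job_done(): hands the job in; it is judged then, once.
The state is a dict: "clock": time; "joints": joint angles; "joint_vel": joint speeds; "joint_efforts": joint torques, N m; "position": TCP position; "ee_rot": TCP orientation; "contact_force": force on the tool from outside, world axes, zero at the start; "wrist_torque": the same for the moment, N m; "gripper_width": finger opening in mm; "grasp_force": force on a finger pad.
Only numpy, scipy, OpenCV 4.12 (cv2) and the standard library are available. Lean on these libraries where they do the work, as an engineer would, in place of code of your own. Each camera call takes 0.05 s, during which the arm holds its last target. There are 200 camera calls.

## Working session

There is one attempt and no reset: what is moved stays moved. The work goes in short steps, Python scripts to look and compute and a tool call to move; the robot and the scene stay as the last step left them, time stands still between calls to the robot, and variables do not carry over. Pictures are saved under pics/ and viewed, at most 10 in all, crops included, and the job is handed in when it is done.

Besides the shell and the picture viewer there is one more tool, called after "Call:" by a JSON object that holds its "method" and its "body". servo_tool: Moves the arm, as the interface text tells. Its arguments: {"type":"object","properties":{"motion":{"type":"array"}},"required":["motion"]}

```bash
mkdir -p pics
python3 - <<'E'
from bench import sensors,get_image,camera_params
import cv2,numpy as np
for n in("top","side"):
    im,d=get_image(n); cv2.imwrite(f"pics/{n}0.png",im[:,:,::-1]); np.savez(f"{n}0.npz",im=im,d=d)
    p=camera_params(n); print(n,p)
s=sensors.read_state();print(s)
E
```

```text
top {'camera_matrix': array([[455.41487446,   0.        , 315.01564906],
       [  0.        , 455.41487446, 235.0920706 ],
       [  0.        ,   0.        ,   1.        ]]), 'R': array([[ 0.00807204, -0.9998069 ,  0.01791656],
       [-0.99001983, -0.01051142, -0.1405356 ],
       [ 0.14069679, -0.01660334, -0.9899135 ]]), 't': array([ -65.17254793,  611.73306224, 1018.34870705])}
side {'camera_matrix': array([[532.05761593,   0.        , 323.35944384],
       [  0.        , 532.05761593, 238.23900079],
       [  0.        ,   0.        ,   1.        ]]), 'R': array([[ 0.77538857, -0.63142883,  0.00837817],
       [-0.34473284, -0.43437015, -0.83215494],
       [ 0.52908585,  0.64235519, -0.55447991]]), 't': array([-508.24473873,  262.33000162,  720.17444199])}
{'clock': 0.1, 'joints': array([ 1.50458591e+00,  3.85471646e-01,  6.76485701e-03, -4.13031340e-04,
       -1.19400931e+00, -2.58638859e-01]), 'joint_vel': array([-0.00143099, -0.00226246,  0.00301615,  0.00387505, -0.00132471,
       -0.00139164]), 'joint_efforts': array([-4.10588646e-04, -3.93318129e+01,  1.88931119e+01,  4.19808403e+00,
       -2.58230568e-03,  3.33223966e-06]), 'position': array([199.26392415, 591.77358597, 200.94005739]), 'ee_rot': array([ 9.86825300e-01, -1.61786493e-01, -9.88556820e-05,  9.73888562e-04]), 'contact_force': array([-0.96422912,  1.06454056, -0.34872757]), 'wrist_torque': array([0.01628824, 0.0136117 , 0.0489435 ]), 'grasp_force': 0.0, 'gripper_width': 85.56257871710919}
```

View pics/top0.png

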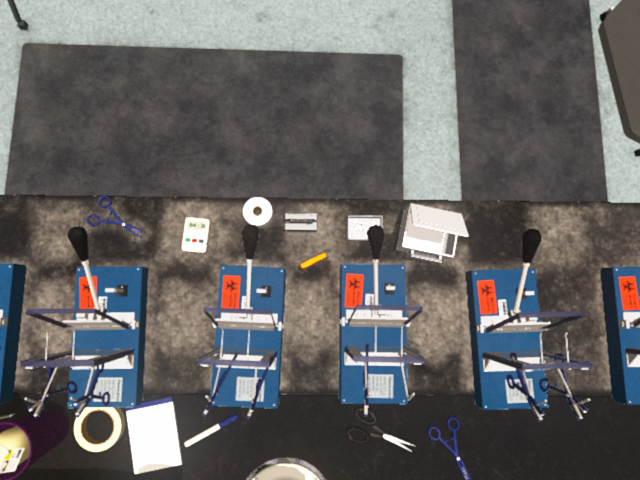

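View pics/side0.png

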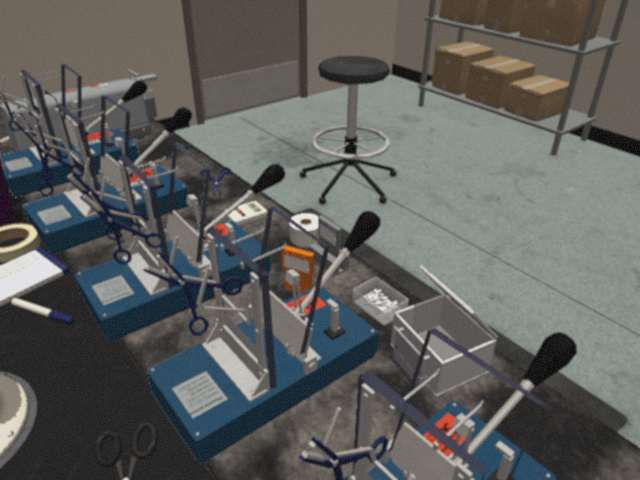

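```bash
cat > h.py <<'E'
import numpy as np,cv2
from bench import camera_params
def world(n,u,v,z):  # z=depth
    p=camera_params(n);K=p["camera_matrix"]
    c=np.array([(u-K[0,2])/K[0,0]*z,(v-K[1,2])/K[1,1]*z,z]);return p["R"].T@(c-p["t"])
def ray(n,u,v,h):
    p=camera_params(n);K=p["camera_matrix"];R=p["R"]
    o=-R.T@p["t"];d=R.T@np.array([(u-K[0,2])/K[0,0],(v-K[1,2])/K[1,1],1]);return o+d*(h-o[2])/d[2]
def pix(n,X):
    p=camera_params(n);c=p["R"]@np.array(X,float)+p["t"];q=p["camera_matrix"]@c;return q[:2]/q[2]
def cloud(n,d):
    p=camera_params(n);K=p["camera_matrix"]
    v,u=np.mgrid[:480,:640];c=np.stack([(u-K[0,2])/K[0,0]*d,(v-K[1,2])/K[1,1]*d,d],-1)
    return (c-p["t"])@p["R"]
E
python3 - <<'E'
from h import *
t=np.load("top0.npz");s=np.load("side0.npz")
P=cloud("top",t["d"])
a=cv2.resize(t["im"][190:290,240:480],(720,300),interpolation=cv2.INTER_CUBIC)
b=cv2.resize(s["im"][200:400,260:510],(375,300),interpolation=cv2.INTER_CUBIC)
c=np.zeros((600,720,3),np.uint8);c[:300]=a;c[300:,:375]=b
# height map
z=np.clip(P[190:290,240:480,2],0,250).astype(np.uint8)
zz=cv2.applyColorMap(z,cv2.COLORMAP_JET)[:,:,::-1]
c[300:450,375:]=cv2.resize(zz,(345,150),interpolation=0)
cv2.imwrite("pics/crop1.png",c[:,:,::-1])
for u,v in [(300,222),(300,216),(290,226),(313,261),(365,228),(258,210),(196,235),(430,235),(435,210),(420,205),(376,240),(250,240),(375,290),(250,290),(365,300)]:
    print(u,v,P[v,u].round())
E
```

```text
300 222 [643. -24.  43.]
300 216 [647. -25. 100.]
290 226 [635.  -0.  34.]
313 261 [548. -55.  92.]
365 228 [ 636. -181.    6.]
258 210 [679.  80.  -2.]
196 235 [613. 223.  18.]
430 235 [ 621. -340.    3.]
435 210 [ 667. -332.   82.]
420 205 [ 680. -299.   76.]
376 240 [ 581. -177.  205.]
250 240 [581.  74. 185.]
375 290 [ 484. -186.  127.]
250 290 [482.  79. 121.]
365 300 [ 463. -173.   58.]
```

View pics/crop1.png

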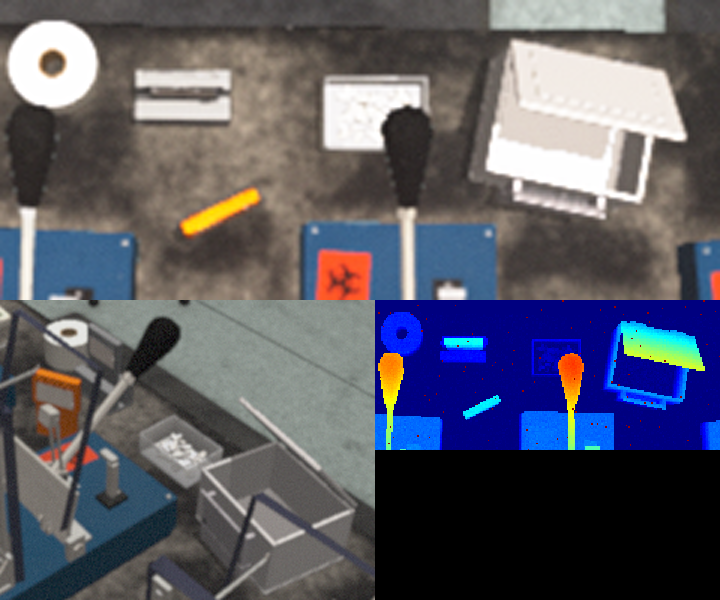

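Run:
```python
from h import *
t=np.load("top0.npz");P=cloud("top",t["d"])
def rect(m,name,zq=None):
    q=P[m];r=cv2.minAreaRect(q[:,:2].astype(np.float32));print(name,len(q),np.round(r[0],1),np.round(r[1],1),round(r[2],1),"z",np.percentile(q[:,2],[5,50,95]).round(1))
    return q
v,u=np.mgrid[:480,:640];Z=P[...,2]
reg=lambda a,b,c,d:(u>=a)&(u<b)&(v>=c)&(v<d)
rect(reg(280,322,205,235)&(Z>88)&(Z<115),"holder")
rect(reg(280,322,205,240)&(Z>27)&(Z<45),"stand")
rect(reg(280,335,245,275)&(Z>75)&(Z<115),"orange")
rect(reg(340,390,205,245)&(Z>18)&(Z<40),"clip")
rect(reg(240,276,192,228)&(Z>30)&(Z<50),"roll")
rect(reg(180,212,215,255)&(Z>12)&(Z<30),"timer")
box=reg(390,475,195,268)
rim=box&(Z>64)&(Z<74);rect(rim,"rim")
q=rect(box&(Z>80),"lid")
# lid plane
for row in range(196,268,3):
    print(row," ".join("%4d"%Z[row,c] for c in range(396,472,4)))
```

```text
holder 135 [644.9 -26.9] [10.5 58.1] 0.2 z [ 94.   97.8 100.8]
stand 310 [644.9 -26.3] [39.4 76. ] 0.9 z [29.3 33.5 37.6]
orange 143 [549.  -55.3] [11.1 59.1] 26.6 z [85.2 91.4 94.6]
clip 134 [ 634.2 -179.7] [55.8 79.9] 0.3 z [18.2 26.8 31.9]
roll 600 [667.6  75.4] [67.  65.8] 2.8 z [36.7 39.9 43.2]
timer 831 [613.6 224. ] [57.9 81.8] 85.2 z [15.3 18.8 22.5]
rim 316 [ 615.7 -324.4] [120.3 122.7] 78.8 z [64.6 68.6 72.4]
lid 1141 [ 590.2 -204.9] [114.9 397.5] 21.9 z [ 85.9 122.7 148.7]
196 1095 -751 -771 -769 -766 -766 -770 -761 -759 -766 -771 -767 -765 -768 -775 -763 -765 -744 -753
199 -745 -748 -767 -768 1095 -773 -757 -758 -769 -765 -761 -762 -754 -774 -766 -761 -768 -757 -746
202    0    0    0    2   -2    2    0    0    4    0    1    0    4   -1    0   -4    1   -3    0
205   -2    4    5   -1   83   78   76   76    0    2    0   -1    0    0    0   -1   -4    2   -2
208   -2   -2    0   58   92   91   87   84   78   76   -1   -2    2   -2    0    1    0    0    0
211   -2    0    9   63  105   98  101   99   93   87   80   82   78   77   74   -1    0   -2    0
214    1    0   1
[... 1064 characters left out ...]
 2    1
247    1   41   69   67   67    0    3    4    2    4    2    3    0   25   54    1   -1    0    1
250    2    8   26   37   59   62   66   68    4    5    5    3    1   31   59   -1    0    0    2
253    0    1    0   24   60   37   40   43   56   68   68   70    6   33   62   -3   -6    0   -1
256    0    0   -3   26   65   70   62   57   37   38   38   59   59   66   69   -1   -1   -2    2
259    2    0    0    3    1    1   13   68   67   63   64   59   18   -4    0    0    0    1   -6
262    0    2   -1   -1   -2    0    0    0   -2   10   -2   64   -1    2   -1   -2   -1    1    0
265   57   58   58   -2    1    0    0   -2    0    1    0   -1    0    0    3    0    1   -2   -1
```

Run:
```python
from h import *
t=np.load("top0.npz");P=cloud("top",t["d"]);Z=P[...,2]
v,u=np.mgrid[:480,:640]
box=(u>=394)&(u<472)&(v>=198)&(v<264)
L=P[box&(Z>74)&(Z<160)]; L=L[L[:,1]<-260]
c=np.median(L,0)
for _ in range(4):
    U,S,V=np.linalg.svd(L-L.mean(0));n=V[2]*np.sign(V[2][2]);e=(L-L.mean(0))@n
    L=L[abs(e)<4]
c=L.mean(0);print(len(L),"n",n,"c",c,"tilt",np.arccos(n[2]))
# n horizontal part points along +x box (lid outer face normal leans back)... 
yaw=np.arctan2(n[1],n[0]);print("n yaw",yaw,np.degrees(yaw))
r=cv2.minAreaRect((L[:,:2]).astype(np.float32));print(r)
# front wall/lip lines
f=P[box&(Z>55)&(Z<75)&(v>243)]
for a in np.radians(np.arange(-20,21,2)):
    s=f[:,:2]@[np.cos(a),np.sin(a)];h,_=np.histogram(s,bins=np.arange(s.min(),s.max()+4,4));print(round(np.degrees(a)),(h**2).sum(),end="; ")
```

```text
1169 n [ 0.74425916 -0.14980919  0.65087288] c [ 638.71641141 -328.31821133  117.15503473] tilt 0.8620627001090395
n yaw -0.19863210309188536 -11.380781182972502
((641.4530029296875, -329.44873046875), (119.95599365234375, 67.8218002319336), 79.07540130615234)
-20 8961; -18 9783; -16 11991; -14 14845; -12 19283; -10 17985; -8 13579; -6 11593; -4 10315; -2 9981; 0 9687; 2 9813; 4 9117; 6 8815; 8 8321; 10 7949; 12 7759; 14 7385; 16 7043; 18 6801; 20 6449;
```

Run:
```python
from h import *
t=np.load("top0.npz");P=cloud("top",t["d"]);Z=P[...,2]
v,u=np.mgrid[:480,:640]
box=(u>=394)&(u<472)&(v>=198)&(v<264)
n=np.array([.74426,-.14981,.65087]);c=np.array([638.716,-328.318,117.155])
a=np.radians(-11.2);ex=np.array([np.cos(a),np.sin(a)]);ey=np.array([-ex[1],ex[0]])
hx=(n@c-5-n[2]*70)/np.hypot(n[0],n[1]);print("hinge s",hx,"-> centre s",hx-50)
L=P[box&(Z>78)&(Z<155)];l=L[:,:2]@ey;print("lid y range",np.percentile(l,[1,2,98,99]),"mid",np.percentile(l,[1,99]).mean())
f=P[box&(Z>55)&(Z<75)&(v>243)];s=f[:,:2]@ex
h,b=np.histogram(s,bins=np.arange(530,700,2));print([(int(x),int(k)) for x,k in zip(b,h) if k])
f2=f[(s<s.min()+40)]
g=f[s<np.percentile(s,5)+14];print("lip y",np.percentile(g[:,:2]@ey,[1,99]))
R=P[box&(Z>60)&(Z<75)];l=R[:,:2]@ey
h,b=np.histogram(l,bins=np.arange(l.min(),l.max(),3));print([(int(x),int(k)) for x,k in zip(b,h) if k])
np.save("ex.npy",ex)
```

```text
hinge s 724.7849973146587 -> centre s 674.7849973146587
lid y range [-256.99688582 -255.96648638 -140.08117305 -139.33004323] mid -198.16346452347454
[(604, 4), (606, 27), (608, 20), (610, 23), (612, 17), (614, 7), (616, 6), (618, 3), (620, 3), (622, 75), (624, 52), (626, 19), (628, 4), (630, 4), (632, 3), (634, 3), (636, 3), (638, 2), (640, 4), (642, 2), (644, 4), (646, 3), (648, 3), (650, 2), (652, 1), (654, 3)]
lip y [-232.99433949 -163.94463839]
[(-258, 30), (-255, 33), (-252, 4), (-249, 4), (-246, 2), (-243, 4), (-240, 3), (-237, 4), (-234, 10), (-231, 11), (-228, 6), (-225, 9), (-222, 7), (-219, 10), (-216, 6), (-213, 6), (-210, 7), (-207, 6), (-204, 9), (-201, 6), (-198, 6), (-195, 7), (-192, 6), (-189, 6), (-186, 8), (-183, 7), (-180, 5), (-177, 9), (-174, 8), (-171, 8), (-168, 9), (-165, 5), (-162, 7), (-159, 5), (-156, 4), (-153, 3), (-150, 4), (-147, 4), (-144, 17), (-141, 74)]
```

Run:
```python
from h import *
t=np.load("top0.npz");P=cloud("top",t["d"]).reshape(-1,3)
P=P[(P[:,2]>0)&(P[:,2]<600)]
for x in range(100,740,40):
    r=[]
    for y in range(480,-640,-40):
        q=P[(P[:,0]//40==x//40)&(P[:,1]//40==y//40),2];r.append("%3d"%np.percentile(q,98) if len(q)>15 else "  .")
    print(x//40*40," ".join(r))
print(480,"..",-640)
from scipy.spatial.transform import Rotation as R
```

```text
80   4   4   4   4  15  15  14  13   4   3   4  11  15  14  11   4   4   4   5   4   4   4   8   7   4   4   4   4
120 187  27  27  27  14  14  14  15  14   4   4   4   4   5   4   4  10   9   8   9   5   8   9   4   4   4   4   4
160 202 174   4  27  14  15  14   4  16  15  13   4   4   3   4   4  10  10   8   4   4   8   9   5   4   4   5   4
200 175  62  62  62  62  15  15   5  52  62  62  62  62   5   5   4  56  11   5  58   5   4   4  60  62  62  62  61
240   5 254 255 251 250   4   8   5  62 253  64 255  62   5   4  60 250  64  64  63   4   5   3  62 253  64 255  62
280   6 223 266 262 240   4   4   4  61 265 191 257 178   3   4  60 259 124 263  62   4   4   5  65 257  66 262  62
320   4 253 254 254 253   4   4   4  58 253 253 253 253   4   4  59 251 253 253 253   3   4   4 249 253 253 253 251
360   3 104 246 247  92   4   4   5  59  63 246 246  90   4   4  56 249 250 249 250   4   4   4  90 246 102 245  62
400   4 251 253 252 251   4   4   4  79 251 252 253 252   4   5  86 182 244 245 214   4   4   4 248 252 252 252  81
440   4 250 251 251 249   5   4   4   5 252 252 251 250   4   4  52 252 253 253 252   4   4   4 226 251 252 251  62
480   4  64 150 114  62   4   4   4   4  64 135 136  62   4   3  48  63 146 116  62   4   3   5  62  63 143 115  61
520   3  61 187  62  61   4   4   4   5  62 162 165  61  93  94  80  62 181  61  61  68  69   4  61  61 173  61  59
560   3   4 205 193   4   4  22  23  19   4 190 192   4   4  93   4   4 208   3  70  71  70 145   5   4 197   3   4
600   7   6 195   9   7   3  22  24  22   4 191 191  35  36  37   4  31 208  27 147 149 148 148   4   4 194   3   5
640   7   8   9   5   3   4  21  22  19   4  43  43  97 100 100   4  30  29  31 124 124 117 104   4   4   4   4   4
680   4   9   8   4   4   4   4   4   4   4  43  43   4   5   4   3   4   4   4  64  75   5   4   4   4   4   3   3
480 .. -640
```

Call:
{"method": "servo_tool", "body": {"motion": [{"travel": [0, 0, -0.06], "rot": [0, 0, 0.0191], "hand": 0}, {"travel": [0, 0, -0.06], "rot": [0, 0, 0.0191], "hand": 0}, {"travel": [0, 0, -0.06], "rot": [0, 0, 0.0191], "hand": 0}, {"travel": [0, 0, -0.06], "rot": [0, 0, 0.0191], "hand": 0}, {"travel": [0, 0, -0.06], "rot": [0, 0, 0.0191], "hand": 0}, {"travel": [0, 0, -0.06], "rot": [0, 0, 0.0191], "hand": 0}, {"travel": [0, 0, -0.06], "rot": [0, 0, 0.0191], "hand": 0}, {"travel": [0, 0, -0.06], "rot": [0, 0, 0.0191], "hand": 0}, {"travel": [0, 0, -0.06], "rot": [0, 0, 0.0191], "hand": 0}, {"travel": [0, 0, -0.06], "rot": [0, 0, 0.0191], "hand": 0}]}}

```text
clock: 0.93
position: [199.3, 592.0, 352.0]
ee_rot: [0.721, -0.693, 0.0, 0.001]
contact_force: [0.3, -0.1, 0.2]
gripper_width: 0.4
grasp_force: 0.0
```

Call:
{"method": "servo_tool", "body": {"motion": [{"travel": [0, 0, 0], "rot": [0, 0, 0.0191], "hand": 0}, {"travel": [0, 0, 0], "rot": [0, 0, 0.0191], "hand": 0}, {"travel": [0, 0, 0], "rot": [0, 0, 0], "hand": 0}]}}

```text
clock: 1.18
position: [199.3, 592.2, 351.5]
ee_rot: [-0.634, 0.773, -0.0, -0.0]
contact_force: [-0.2, -0.7, -1.1]
gripper_width: -0.2
grasp_force: 0.0
```

```bash
cat > go.py <<'E'
import sys
from h import *
from bench import sensors
from scipy.spatial.transform import Rotation as R
def st():
    s=sensors.read_state();r=R.from_quat(s["ee_rot"]);M=r.as_matrix()
    print("t",round(s["clock"],2),"p",s["position"].round(1),"yawx",np.degrees(np.arctan2(M[1,0],M[0,0])).round(2),"tilt",np.degrees(np.arccos(-M[2,2])).round(2),"F",s["contact_force"].round(1),"w",round(s["gripper_width"],1),"g",round(s["grasp_force"],1),"j",s["joints"].round(2))
    return s,M
s,M=st()
for a in sys.argv[1:]:
    w=np.array(eval(a),float);d=M.T@(w-s["position"])/250
    print(a,"tool frac",d.round(4),"rows>=",(np.linalg.norm(d)*6).round(1))
    s["position"]=w
E
python3 go.py "[560,250,352]" "[645,-330,352]"
```

```text
t 1.18 p [199.3 592.2 351.5] yawx -101.23 tilt 0.05 F [-0.2 -0.7 -1.1] w -0.2 g 0.0 j [ 1.5   0.33  0.29 -0.   -1.53 -1.7 ]
[560,250,352] tool frac [ 1.0614 -1.682  -0.0017] rows>= 11.9
[645,-330,352] tool frac [ 2.2093e+00 -7.8550e-01  1.4000e-03] rows>= 14.1
```

Call:
{"method": "servo_tool", "body": {"motion": [{"travel": [0.0885, -0.14, 0], "rot": [0, 0, 0], "hand": 0}, {"travel": [0.0885, -0.14, 0], "rot": [0, 0, 0], "hand": 0}, {"travel": [0.0885, -0.14, 0], "rot": [0, 0, 0], "hand": 0}, {"travel": [0.0885, -0.14, 0], "rot": [0, 0, 0], "hand": 0}, {"travel": [0.0885, -0.14, 0], "rot": [0, 0, 0], "hand": 0}, {"travel": [0.0885, -0.14, 0], "rot": [0, 0, 0], "hand": 0}, {"travel": [0.0885, -0.14, 0], "rot": [0, 0, 0], "hand": 0}, {"travel": [0.0885, -0.14, 0], "rot": [0, 0, 0], "hand": 0}, {"travel": [0.0885, -0.14, 0], "rot": [0, 0, 0], "hand": 0}, {"travel": [0.0885, -0.14, 0], "rot": [0, 0, 0], "hand": 0}]}}

```text
clock: 2.02
position: [501.1, 305.9, 351.5]
ee_rot: [-0.637, 0.771, 0.0, -0.0]
contact_force: [0.9, 0.7, -0.4]
gripper_width: -0.0
grasp_force: 0.0
```

Call:
{"method": "servo_tool", "body": {"motion": [{"travel": [0.0885, -0.14, 0], "rot": [0, 0, 0], "hand": 0}, {"travel": [0.0885, -0.14, 0], "rot": [0, 0, 0], "hand": 0}, {"travel": [0.138, -0.049, 0], "rot": [0, 0, 0], "hand": 0}, {"travel": [0.138, -0.049, 0], "rot": [0, 0, 0], "hand": 0}, {"travel": [0.138, -0.049, 0], "rot": [0, 0, 0], "hand": 0}, {"travel": [0.138, -0.049, 0], "rot": [0, 0, 0], "hand": 0}, {"travel": [0.138, -0.049, 0], "rot": [0, 0, 0], "hand": 0}, {"travel": [0.138, -0.049, 0], "rot": [0, 0, 0], "hand": 0}, {"travel": [0.138, -0.049, 0], "rot": [0, 0, 0], "hand": 0}, {"travel": [0.138, -0.049, 0], "rot": [0, 0, 0], "hand": 0}]}}

```text
clock: 2.85
position: [602.9, -40.7, 351.4]
ee_rot: [-0.637, 0.771, 0.0, -0.0]
contact_force: [0.5, 1.5, 0.2]
gripper_width: 0.1
grasp_force: 0.0
```

Call:
{"method": "servo_tool", "body": {"motion": [{"travel": [0.138, -0.049, 0], "rot": [0, 0, 0], "hand": 0}, {"travel": [0.138, -0.049, 0], "rot": [0, 0, 0], "hand": 0}, {"travel": [0.138, -0.049, 0], "rot": [0, 0, 0], "hand": 0}, {"travel": [0.138, -0.049, 0], "rot": [0, 0, 0], "hand": 0}, {"travel": [0.138, -0.049, 0], "rot": [0, 0, 0], "hand": 0}, {"travel": [0.138, -0.049, 0], "rot": [0, 0, 0], "hand": 0}, {"travel": [0.138, -0.049, 0], "rot": [0, 0, 0], "hand": 0}, {"travel": [0.138, -0.049, 0], "rot": [0, 0, 0], "hand": 0}, {"travel": [0, 0, 0], "rot": [0, 0, 0], "hand": 0}]}}

```text
clock: 3.6
position: [645.6, -334.6, 348.0]
ee_rot: [-0.634, 0.773, 0.002, -0.002]
contact_force: [0.1, 1.3, -1.9]
gripper_width: -0.0
grasp_force: 0.0
```

```bash
python3 go.py "[648,-330,170]" "[638.4,-328.5,135]" "[605,-322,75]"
```

```text
t 3.6 p [ 645.6 -334.6  348. ] yawx -101.31 tilt 0.28 F [ 0.1  1.3 -1.9] w -0.0 g 0.0 j [-0.26  0.54  0.61  0.   -1.65  0.06]
[648,-330,170] tool frac [-0.0202 -0.0094  0.7118] rows>= 4.3
[638.4,-328.5,135] tool frac [0.0016 0.0382 0.1402] rows>= 0.9
[605,-322,75] tool frac [0.0006 0.1349 0.2407] rows>= 1.7
```

Call:
{"method": "servo_tool", "body": {"motion": [{"travel": [-0.01, -0.005, 0.089], "rot": [0, 0, 0], "hand": 0}, {"travel": [-0.01, -0.005, 0.089], "rot": [0, 0, 0], "hand": 0}, {"travel": [0, 0, 0.089], "rot": [0, 0, 0], "hand": 0}, {"travel": [0, 0, 0.089], "rot": [0, 0, 0], "hand": 0}, {"travel": [0, 0, 0.089], "rot": [0, 0, 0], "hand": 0}, {"travel": [0, 0, 0.089], "rot": [0, 0, 0], "hand": 0}, {"travel": [0, 0, 0.089], "rot": [0, 0, 0], "hand": 0}, {"travel": [0, 0, 0.089], "rot": [0, 0, 0], "hand": 0}, {"travel": [0, 0, 0], "rot": [0, 0, 0], "hand": 0}]}}

```text
clock: 4.35
position: [646.4, -322.4, 167.1]
ee_rot: [-0.636, 0.772, 0.005, -0.003]
contact_force: [-1.2, 0.4, -2.6]
gripper_width: -0.4
grasp_force: 0.0
```

Call:
{"method": "servo_tool", "body": {"motion": [{"travel": [0, 0.008, 0.028], "rot": [0, 0, 0], "hand": 0}, {"travel": [0, 0.008, 0.028], "rot": [0, 0, 0], "hand": 0}, {"travel": [0, 0.008, 0.028], "rot": [0, 0, 0], "hand": 0}, {"travel": [0, 0.008, 0.028], "rot": [0, 0, 0], "hand": 0}, {"travel": [0, 0.008, 0.028], "rot": [0, 0, 0], "hand": 0}, {"travel": [0, 0, 0], "rot": [0, 0, 0], "hand": 0}]}}

```text
clock: 4.85
position: [638.5, -321.8, 137.3]
ee_rot: [-0.635, 0.772, 0.001, -0.001]
contact_force: [0.4, 0.0, 0.0]
gripper_width: 0.0
grasp_force: 0.0
```

```bash
python3 go.py "[605,-322,78]"
python3 - <<'E'
from bench import get_image
import cv2
im,d=get_image("side"); c=im[150:420,330:640]
cv2.imwrite("pics/s1.png",cv2.resize(c,None,fx=2,fy=2)[:,:,::-1])
E
```

```text
t 4.85 p [ 638.5 -321.8  137.3] yawx -101.13 tilt 0.16 F [0.4 0.  0. ] w 0.0 g 0.0 j [-0.24  0.58  0.17 -0.   -1.16  0.05]
[605,-322,78] tool frac [0.0268 0.1308 0.2376] rows>= 1.6
```

View pics/s1.png

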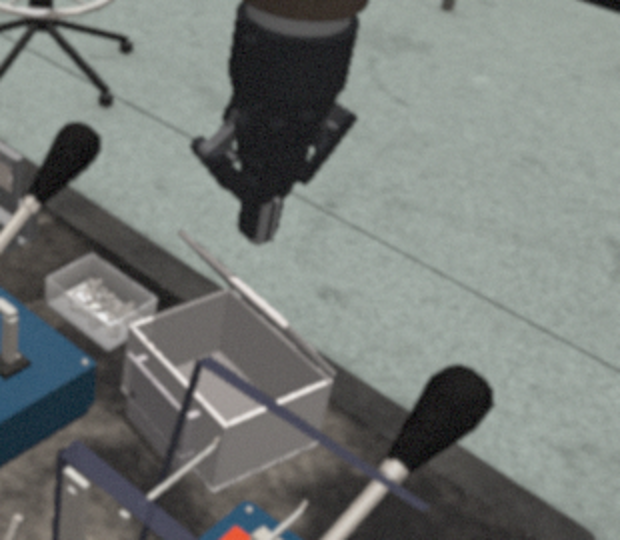

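Call:
{"method": "servo_tool", "body": {"motion": [{"travel": [0, 0.013, 0.023], "rot": [0, 0, 0], "hand": 0}, {"travel": [0, 0.013, 0.023], "rot": [0, 0, 0], "hand": 0}, {"travel": [0, 0.013, 0.023], "rot": [0, 0, 0], "hand": 0}, {"travel": [0, 0.013, 0.023], "rot": [0, 0, 0], "hand": 0}, {"travel": [0, 0.013, 0.023], "rot": [0, 0, 0], "hand": 0}, {"travel": [0, 0.013, 0.023], "rot": [0, 0, 0], "hand": 0}, {"travel": [0, 0.013, 0.023], "rot": [0, 0, 0], "hand": 0}, {"travel": [0, 0.013, 0.023], "rot": [0, 0, 0], "hand": 0}]}}

```text
clock: 5.57
position: [614.0, -317.3, 92.5]
ee_rot: [-0.635, 0.772, -0.0, 0.0]
contact_force: [0.1, -0.3, 0.8]
gripper_width: -0.1
grasp_force: 0.4
```

Call:
{"method": "servo_tool", "body": {"motion": [{"travel": [0, 0.013, 0.015], "rot": [0, 0, 0], "hand": 0}, {"travel": [0, 0.013, 0.015], "rot": [0, 0, 0], "hand": 0}, {"travel": [0, 0.013, 0.01], "rot": [0, 0, 0], "hand": 0}, {"travel": [0, 0.0, 0.006], "rot": [0, 0, 0], "hand": 0}, {"travel": [0, 0, 0], "rot": [0, 0, 0], "hand": 0}]}}

```text
clock: 5.98
position: [604.2, -315.3, 81.0]
ee_rot: [-0.635, 0.772, 0.0, -0.0]
contact_force: [-0.0, -0.1, -0.3]
gripper_width: 0.3
grasp_force: 0.0
```

```bash
python3 go.py "[605,-322,75]"
```

```text
t 5.98 p [ 604.2 -315.3   81. ] yawx -101.13 tilt 0.06 F [-0.  -0.1 -0.3] w 0.3 g 0.0 j [-0.24  0.57  0.01 -0.   -1.    0.05]
[605,-322,75] tool frac [ 0.0258 -0.0085  0.0241] rows>= 0.2
```

Call:
{"method": "servo_tool", "body": {"motion": [{"travel": [0, 0, 0.008], "rot": [0, 0, 0], "hand": 0}, {"travel": [0, 0, 0.008], "rot": [0, 0, 0], "hand": 0}, {"travel": [0, 0, 0.006], "rot": [0, 0, 0], "hand": 0}, {"travel": [0, 0, 0.006], "rot": [0, 0, 0], "hand": 0}]}}

```text
clock: 6.32
position: [604.7, -315.4, 74.3]
ee_rot: [-0.635, 0.772, 0.0, -0.0]
contact_force: [-0.0, -0.1, 1.0]
gripper_width: -0.2
grasp_force: 0.3
```

```bash
python3 go.py
python3 - <<'E'
from bench import get_image
import cv2
im,d=get_image("side"); c=im[150:420,330:640]
cv2.imwrite("pics/s2.png",cv2.resize(c,None,fx=2,fy=2)[:,:,::-1])
E
```

```text
t 6.32 p [ 604.7 -315.4   74.3] yawx -101.12 tilt 0.01 F [-0.  -0.1  1. ] w -0.2 g 0.3 j [-0.24  0.58  0.   -0.   -0.99  0.05]
```

View pics/s2.png

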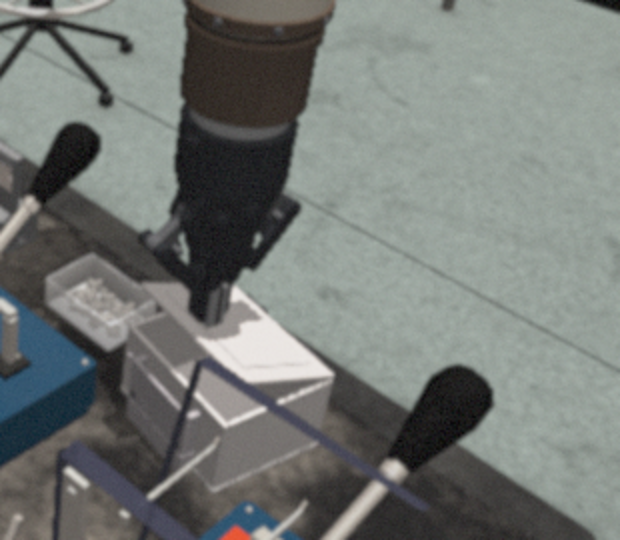

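```bash
cat > lid.py <<'E'
from h import *
from bench import get_image
ex=np.load("ex.npy");ey=np.array([-ex[1],ex[0]])
for n in("top","side"):
    im,d=get_image(n);P=cloud(n,d)
    S=P[...,:2]@ex-673.5;T=P[...,:2]@ey+198.3
    m=(d>0)&(abs(T)<62)&(abs(T)>20)&(abs(S)<75)&(P[...,2]>55)&(P[...,2]<160)
    print(n)
    for a,b in((-60,-45),(-45,-20),(20,45),(45,60)):
        print("T",a,b,end=": ")
        for s in range(-70,60,10):
            q=P[...,2][m&(T>a)&(T<b)&(S>s)&(S<s+10)];print(s,"%d(%d)"%(np.percentile(q,80),len(q)) if len(q) else ".",end=" ")
        print()
E
python3 lid.py
```

```text
top
T -60 -45: -70 . -60 68(8) -50 107(29) -40 106(32) -30 103(7) -20 . -10 . 0 . 10 . 20 . 30 . 40 . 50 . 
T -45 -20: -70 67(8) -60 71(2) -50 107(11) -40 106(12) -30 . -20 . -10 . 0 . 10 . 20 . 30 . 40 . 50 . 
T 20 45: -70 68(19) -60 63(17) -50 107(37) -40 107(49) -30 104(47) -20 101(48) -10 97(48) 0 93(43) 10 90(12) 20 . 30 . 40 . 50 . 
T 45 60: -70 . -60 70(7) -50 106(18) -40 107(33) -30 103(40) -20 99(39) -10 96(37) 0 91(37) 10 90(7) 20 . 30 . 40 . 50 . 
side
T -60 -45: -70 . -60 65(21) -50 69(76) -40 106(45) -30 103(58) -20 100(57) -10 97(44) 0 92(55) 10 89(54) 20 85(48) 30 82(44) 40 77(49) 50 73(3) 
T -45 -20: -70 68(26) -60 63(46) -50 105(101) -40 107(60) -30 104(69) -20 101(61) -10 97(58) 0 93(59) 10 90(57) 20 86(53) 30 83(44) 40 78(47) 50 74(28) 
T 20 45: -70 68(23) -60 62(31) -50 105(120) -40 107(59) -30 104(54) -20 101(19) -10 98(3) 0 . 10 88(2) 20 87(21) 30 83(31) 40 78(36) 50 74(22) 
T 45 60: -70 . -60 63(9) -50 105(73) -40 106(70) -30 102(68) -20 98(56) -10 96(16) 0 . 10 . 20 . 30 . 40 77(9) 50 .
```

Run:
```python
from h import *
from bench import get_image
im,d=get_image("side");print(pix("side",[604.7,-315.4,74.3]),pix("side",[604.7,-315.4,99]))
P=cloud("side",d)
for v in range(290,322,2): print(v,[(tuple(P[v,u].round().astype(int).tolist())) for u in range(424,446,4)],im[v,434].tolist())
```

```text
[430.53578886 324.45779154] [432.55203418 311.99298571]
290 [(570, -321, 162), (576, -322, 160), (588, -320, 152), (591, -325, 154), (598, -327, 151), (605, -328, 148)] [29, 31, 23]
292 [(570, -321, 158), (576, -323, 157), (587, -321, 150), (592, -325, 150), (598, -327, 148), (605, -329, 145)] [33, 33, 27]
294 [(570, -322, 155), (576, -324, 154), (589, -321, 145), (592, -326, 147), (601, -325, 142), (609, -327, 138)] [19, 22, 22]
296 [(622, -283, 99), (593, -312, 133), (590, -320, 140), (597, -323, 138), (600, -327, 139), (613, -325, 132)] [43, 40, 42]
298 [(620, -285, 98), (591, -314, 132), (590, -321, 137), (596, -323, 135), (601, -326, 135), (614, -324, 126)] [49, 49, 46]
300 [(591, -307, 124), (590, -315, 130), (591, -321, 132), (596, -324, 133), (604, -326, 129), (616, -324, 122)] [60, 58, 61]
302 [(592, -307, 120), (591, -315, 125), (594, -320, 127), (597, -324, 128), (601, -328, 128), (615, -325, 119)] [67, 65, 66]
304 [(592, -307, 116), (590, -316, 122), (593, -320, 124), (597, -325, 125), (604, -326, 122), (615, -326, 116)] [71, 70, 70]
306 [(594, -307, 111), (590, -316, 119
[... 272 characters left out ...]
598, -325, 113), (606, -327, 110), (626, -320, 94)] [83, 82, 82]
312 [(588, -312, 106), (595, -315, 104), (596, -321, 107), (597, -327, 111), (616, -321, 96), (621, -324, 96)] [86, 86, 86]
314 [(583, -317, 108), (589, -319, 106), (594, -322, 106), (602, -324, 102), (608, -326, 101), (617, -327, 97)] [123, 122, 119]
316 [(581, -319, 107), (588, -321, 105), (593, -324, 104), (597, -328, 104), (604, -329, 101), (611, -332, 99)] [148, 142, 139]
318 [(579, -320, 105), (582, -325, 107), (588, -328, 106), (593, -331, 105), (601, -332, 101), (607, -335, 99)] [144, 141, 134]
320 [(645, -273, 30), (580, -328, 106), (586, -330, 105), (591, -333, 104), (594, -337, 105), (603, -339, 101)] [211, 202, 196]
```

Run:
```python
from h import *
for z in(137,147,157,162,167): print(z,pix("side",[638.5,-321.8,z]))
```

```text
137 [454.55664409 284.89868555]
147 [455.55958196 279.48306068]
157 [456.57707322 273.98885095]
162 [457.09137573 271.21174029]
167 [457.60943697 268.41433337]
```

Call:
{"method": "servo_tool", "body": {"motion": [{"travel": [0, 0.0, 0.015], "rot": [0, 0, 0], "hand": 0}, {"travel": [0, 0, 0.015], "rot": [0, 0, 0], "hand": 0}, {"travel": [0, 0, 0.015], "rot": [0, 0, 0], "hand": 0}, {"travel": [0, 0, 0.015], "rot": [0, 0, 0], "hand": 0}, {"travel": [0, 0, 0.01], "rot": [0, 0, 0], "hand": 0}, {"travel": [0, 0, 0], "rot": [0, 0, 0], "hand": 0}]}}

```text
clock: 7.02
position: [604.2, -315.2, 55.8]
ee_rot: [-0.635, 0.772, 0.001, -0.0]
contact_force: [-0.3, 0.1, 0.6]
gripper_width: -0.2
grasp_force: 0.0
```

```bash
python3 go.py;python3 lid.py
```

```text
t 7.02 p [ 604.2 -315.2   55.8] yawx -101.13 tilt 0.09 F [-0.3  0.1  0.6] w -0.2 g 0.0 j [-0.24  0.6  -0.02 -0.   -0.96  0.05]
top
T -60 -45: -70 . -60 69(7) -50 87(35) -40 86(28) -30 86(6) -20 . -10 . 0 . 10 . 20 . 30 . 40 . 50 . 
T -45 -20: -70 . -60 66(4) -50 88(34) -40 87(11) -30 . -20 . -10 . 0 . 10 . 20 . 30 . 40 . 50 . 
T 20 45: -70 67(19) -60 65(24) -50 87(63) -40 88(53) -30 87(49) -20 85(47) -10 85(47) 0 82(39) 10 . 20 . 30 . 40 . 50 . 
T 45 60: -70 . -60 68(7) -50 87(41) -40 86(37) -30 84(40) -20 84(34) -10 82(36) 0 81(31) 10 . 20 . 30 . 40 . 50 . 
side
T -60 -45: -70 . -60 67(10) -50 86(137) -40 86(69) -30 83(21) -20 83(33) -10 82(57) 0 81(61) 10 80(64) 20 79(60) 30 77(51) 40 76(41) 50 73(4) 
T -45 -20: -70 69(29) -60 63(46) -50 86(161) -40 86(39) -30 86(12) -20 85(76) -10 84(75) 0 82(68) 10 81(73) 20 80(71) 30 78(66) 40 76(62) 50 74(33) 
T 20 45: -70 68(20) -60 60(28) -50 86(162) -40 87(80) -30 86(59) -20 85(23) -10 . 0 . 10 81(3) 20 79(25) 30 78(34) 40 76(45) 50 74(29) 
T 45 60: -70 . -60 69(5) -50 86(93) -40 86(61) -30 85(30) -20 84(28) -10 80(1) 0 . 10 . 20 . 30 . 40 . 50 .
```

Call:
{"method": "servo_tool", "body": {"motion": [{"travel": [0, 0.0, 0.014], "rot": [0, 0, 0], "hand": 0}, {"travel": [0, 0, 0.014], "rot": [0, 0, 0], "hand": 0}, {"travel": [0, 0, 0.008], "rot": [0, 0, 0], "hand": 0}, {"travel": [0, 0, 0.0], "rot": [0, 0, 0], "hand": 0}]}}

```text
clock: 7.45
position: [604.4, -315.3, 47.2]
ee_rot: [-0.635, 0.772, 0.0, -0.0]
contact_force: [0.3, 0.7, 0.0]
gripper_width: 0.0
grasp_force: 0.0
```

Call:
{"method": "servo_tool", "body": {"motion": [{"travel": [0, 0.0, 0.006], "rot": [0, 0, 0], "hand": 0}, {"travel": [0, 0, 0.0], "rot": [0, 0, 0], "hand": 0}]}}

```text
clock: 7.62
position: [604.7, -315.4, 46.2]
ee_rot: [-0.635, 0.772, 0.0, -0.0]
contact_force: [0.6, -0.3, 0.5]
gripper_width: 0.1
grasp_force: 0.0
```

Call:
{"method": "servo_tool", "body": {"motion": [{"travel": [0, 0.0, 0.006], "rot": [0, 0, 0], "hand": 0}, {"travel": [0, 0, 0.0], "rot": [0, 0, 0], "hand": 0}]}}

```text
clock: 7.78
position: [604.9, -315.4, 45.7]
ee_rot: [-0.635, 0.772, -0.0, 0.0]
contact_force: [-0.8, 0.7, 3.8]
gripper_width: -0.2
grasp_force: 1.8
```

```bash
python3 go.py;python3 lid.py
```

```text
t 7.78 p [ 604.9 -315.4   45.7] yawx -101.1 tilt 0.03 F [-0.8  0.7  3.8] w -0.2 g 1.8 j [-0.24  0.61 -0.03  0.   -0.93  0.05]
top
T -60 -45: -70 . -60 67(8) -50 75(29) -40 76(27) -30 73(4) -20 . -10 . 0 . 10 . 20 . 30 . 40 . 50 . 
T -45 -20: -70 66(2) -60 66(9) -50 75(33) -40 76(11) -30 . -20 . -10 . 0 . 10 . 20 . 30 . 40 . 50 . 
T 20 45: -70 67(19) -60 64(19) -50 76(57) -40 77(53) -30 77(48) -20 76(46) -10 78(46) 0 77(31) 10 . 20 . 30 . 40 . 50 . 
T 45 60: -70 . -60 68(5) -50 75(39) -40 76(36) -30 76(34) -20 76(30) -10 76(33) 0 76(24) 10 . 20 . 30 . 40 . 50 . 
side
T -60 -45: -70 . -60 67(21) -50 75(132) -40 75(69) -30 75(63) -20 74(7) -10 75(44) 0 76(58) 10 76(56) 20 75(62) 30 75(52) 40 75(43) 50 72(4) 
T -45 -20: -70 68(26) -60 65(49) -50 74(149) -40 76(92) -30 76(37) -20 77(22) -10 76(86) 0 76(79) 10 76(81) 20 76(76) 30 76(71) 40 75(69) 50 74(37) 
T 20 45: -70 67(27) -60 61(25) -50 74(156) -40 76(88) -30 77(68) -20 76(20) -10 . 0 . 10 76(2) 20 76(20) 30 76(33) 40 75(33) 50 74(20) 
T 45 60: -70 . -60 70(11) -50 74(74) -40 75(38) -30 75(35) -20 75(24) -10 . 0 . 10 . 20 . 30 . 40 . 50 .
```

Call:
{"method": "servo_tool", "body": {"motion": [{"travel": [0, 0, 0.008], "rot": [0, 0, 0], "hand": 0}, {"travel": [0, 0, 0.006], "rot": [0, 0, 0], "hand": 0}, {"travel": [0, 0, 0.0], "rot": [0, 0, 0], "hand": 0}]}}

```text
clock: 8.13
position: [604.9, -315.6, 45.5]
ee_rot: [-0.636, 0.772, -0.001, -0.0]
contact_force: [-4.4, 4.4, 15.9]
gripper_width: -0.1
grasp_force: 8.3
```

Call:
{"method": "servo_tool", "body": {"motion": [{"travel": [0, 0, -0.05], "rot": [0, 0, 0], "hand": 0}, {"travel": [0, 0, -0.1], "rot": [0, 0, 0], "hand": 0}, {"travel": [0, 0, -0.15], "rot": [0, 0, -0.0078], "hand": 0}, {"travel": [0, 0, -0.15], "rot": [0, 0, -0.0078], "hand": 0}, {"travel": [0, 0, -0.15], "rot": [0, 0, -0.0078], "hand": 0}, {"travel": [0, 0, -0.15], "rot": [0, 0, -0.0078], "hand": 0}, {"travel": [0, 0, -0.15], "rot": [0, 0, 0], "hand": 0}, {"travel": [0, 0, -0.15], "rot": [0, 0, 0], "hand": 0}, {"travel": [0, 0, 0], "rot": [0, 0, 0], "hand": 1}]}}

```text
clock: 8.88
position: [607.4, -317.5, 314.2]
ee_rot: [0.708, -0.706, 0.008, -0.003]
contact_force: [0.4, 0.7, 1.9]
gripper_width: 11.0
grasp_force: 0.0
```

```bash
python3 go.py "[645,-28,310]";python3 lid.py
python3 - <<'E'
from h import *
t=np.load("side0.npz");P=cloud("side",t["d"])
v,u=np.mgrid[:480,:640]
m=(P[...,0]>600)&(P[...,0]<690)&(P[...,1]>-80)&(P[...,1]<30)&(P[...,2]>15)&(P[...,2]<110)&(t["d"]>0)
print(m.sum(), P[m&(P[...,2]>60)][:, :].mean(0) if m.any() else 0, pix("side",[645,-27,98]),pix("side",[645,3,98]),pix("side",[645,-57,98]))
E
```

```text
t 8.88 p [ 607.4 -317.5  314.2] yawx -89.88 tilt 1.01 F [0.4 0.7 1.9] w 11.0 g 0.0 j [-0.24  0.44  0.36  0.   -1.48  0.25]
[645,-28,310] tool frac [-1.1576 -0.1526  0.0099] rows>= 7.0
top
T -60 -45: -70 . -60 70(9) -50 76(31) -40 76(28) -30 76(29) -20 76(25) -10 75(27) 0 75(27) 10 75(27) 20 76(28) 30 75(26) 40 75(23) 50 . 
T -45 -20: -70 67(18) -60 66(25) -50 76(52) -40 77(51) -30 77(47) -20 78(49) -10 77(46) 0 77(47) 10 77(47) 20 77(48) 30 76(46) 40 75(44) 50 75(21) 
T 20 45: -70 . -60 . -50 . -40 . -30 . -20 . -10 . 0 . 10 . 20 . 30 . 40 . 50 . 
T 45 60: -70 . -60 . -50 . -40 . -30 . -20 . -10 . 0 . 10 . 20 . 30 . 40 . 50 . 
side
T -60 -45: -70 . -60 69(21) -50 75(129) -40 75(60) -30 75(64) -20 74(8) -10 75(39) 0 75(64) 10 75(57) 20 76(61) 30 75(51) 40 75(44) 50 72(5) 
T -45 -20: -70 68(26) -60 66(46) -50 75(154) -40 76(96) -30 76(37) -20 77(19) -10 76(86) 0 76(82) 10 76(79) 20 76(85) 30 76(69) 40 75(65) 50 73(42) 
T 20 45: -70 68(22) -60 67(35) -50 74(147) -40 76(76) -30 77(73) -20 77(67) -10 76(68) 0 77(73) 10 77(64) 20 76(66) 30 76(58) 40 75(60) 50 73(24) 
T 45 60: -70 . -60 62(7) -50 75(80) -40 75(39) -30 75(33) -20 75(34) -10 75(34) 0 75(33) 10 76(32) 20 75(31) 30 75(28) 40 75(28) 50 . 
1006 [643.11389387 -32.28833034  82.24710891] [328.60100083 222.1948609 ] [318.51232557 215.62997748] [339.09033366 229.02045945]
```

Call:
{"method": "servo_tool", "body": {"motion": [{"travel": [-0.1286, -0.017, 0], "rot": [0, 0, 0], "hand": 1}, {"travel": [-0.1286, -0.017, 0], "rot": [0, 0, 0], "hand": 1}, {"travel": [-0.1286, -0.017, 0], "rot": [0, 0, 0], "hand": 1}, {"travel": [-0.1286, -0.017, 0], "rot": [0, 0, 0], "hand": 1}, {"travel": [-0.1286, -0.017, 0], "rot": [0, 0, 0], "hand": 1}, {"travel": [-0.1286, -0.017, 0], "rot": [0, 0, 0], "hand": 1}, {"travel": [-0.1286, -0.017, 0], "rot": [0, 0, 0], "hand": 1}, {"travel": [-0.1286, -0.017, 0], "rot": [0, 0, 0], "hand": 1}, {"travel": [-0.1286, -0.017, 0], "rot": [0, 0, 0], "hand": 1}, {"travel": [0, 0, 0], "rot": [0, 0, 0], "hand": 1}]}}

```text
clock: 9.82
position: [642.3, -20.9, 301.1]
ee_rot: [0.71, -0.705, -0.002, 0.001]
contact_force: [0.2, 0.1, 0.8]
gripper_width: 85.8
grasp_force: 0.0
```

Call:
{"method": "servo_tool", "body": {"motion": [{"travel": [0, 0, 0.1], "rot": [0, 0, 0], "hand": 1}, {"travel": [0, 0, 0.1], "rot": [0, 0, 0], "hand": 1}, {"travel": [0, 0, 0.1], "rot": [0, 0, 0], "hand": 1}, {"travel": [0, 0, 0.1], "rot": [0, 0, 0], "hand": 1}, {"travel": [0, 0, 0.1], "rot": [0, 0, 0], "hand": 1}, {"travel": [0, 0, 0.1], "rot": [0, 0, 0], "hand": 1}, {"travel": [0, 0, 0], "rot": [0, 0, 0], "hand": 1}, {"travel": [0, 0, 0], "rot": [0, 0, 0], "hand": 1}]}}

```text
clock: 10.48
position: [641.0, -26.6, 151.5]
ee_rot: [0.708, -0.707, -0.001, 0.002]
contact_force: [0.8, 0.1, 1.0]
gripper_width: 85.1
grasp_force: 0.0
```

```bash
python3 go.py "[645,-27,80]"
python3 - <<'E'
from bench import get_image,sensors
from h import *
im,d=get_image("side"); c=im[60:310,230:480]
p=sensors.read_state()["position"];q=pix("side",p);print("tcp pix crop",(q-[230,60])*2.4, pix("side",p+[0,0,30]))
cv2.imwrite("pics/s3.png",cv2.resize(c,None,fx=2.4,fy=2.4,interpolation=cv2.INTER_CUBIC)[:,:,::-1]);np.savez("s3.npz",d=d)
E
```

```text
t 10.48 p [641.  -26.6 151.5] yawx -89.9 tilt 0.32 F [0.8 0.1 1. ] w 85.1 g 0.0 j [ 0.21  0.45 -0.02  0.   -1.11 -0.21]
[645,-27,80] tool frac [ 0.0013 -0.0176  0.2861] rows>= 1.7
tcp pix crop [234.64540165 326.92295054] [327.98892823 181.36313194]
```

View pics/s3.png

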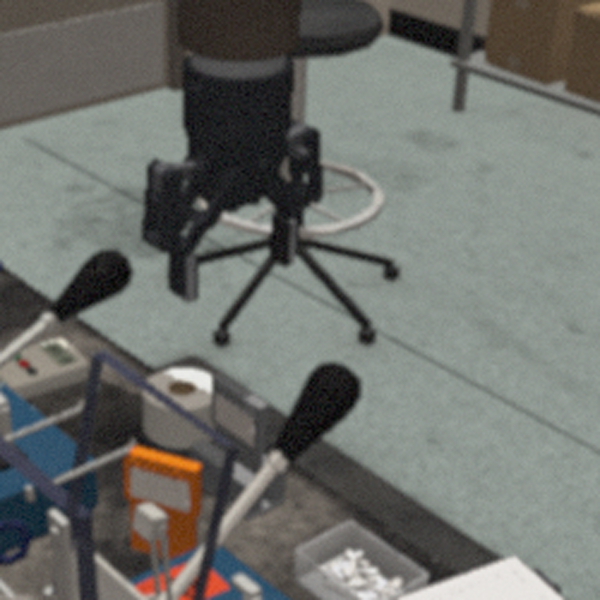

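Call:
{"method": "servo_tool", "body": {"motion": [{"travel": [0, -0.008, 0.08], "rot": [0, 0, 0], "hand": 1}, {"travel": [0, -0.008, 0.08], "rot": [0, 0, 0], "hand": 1}, {"travel": [0, 0, 0.08], "rot": [0, 0, 0], "hand": 1}, {"travel": [0, 0, 0.08], "rot": [0, 0, 0], "hand": 1}, {"travel": [0, 0, 0.08], "rot": [0, 0, 0], "hand": 1}, {"travel": [0, 0, 0.03], "rot": [0, 0, 0], "hand": 1}, {"travel": [0, 0, 0], "rot": [0, 0, 0], "hand": 1}, {"travel": [0, 0, 0], "rot": [0, 0, 0], "hand": 1}]}}

```text
clock: 11.2
position: [647.6, -26.0, 48.0]
ee_rot: [0.708, -0.706, 0.001, -0.001]
contact_force: [0.5, 1.1, 0.5]
gripper_width: 85.5
grasp_force: 0.0
```

```bash
python3 go.py "[645,-27,33]"
python3 - <<'E'
from bench import get_image,sensors
from h import *
im,d=get_image("side"); c=im[100:300,230:430];e,_=get_image("top")
e=e[180:260,250:350]
o=np.zeros((500,800,3),np.uint8);o[:400,:400]=cv2.resize(c,(400,400),interpolation=cv2.INTER_CUBIC);o[:320,400:]=cv2.resize(e,(400,320),interpolation=cv2.INTER_CUBIC)
cv2.imwrite("pics/s4.png",o[:,:,::-1])
E
```

```text
t 11.2 p [647.6 -26.   48. ] yawx -89.86 tilt 0.14 F [0.5 1.1 0.5] w 85.5 g 0.0 j [ 0.21  0.56 -0.12  0.   -0.89 -0.21]
[645,-27,33] tool frac [0.004  0.0107 0.0598] rows>= 0.4
```

View pics/s4.png

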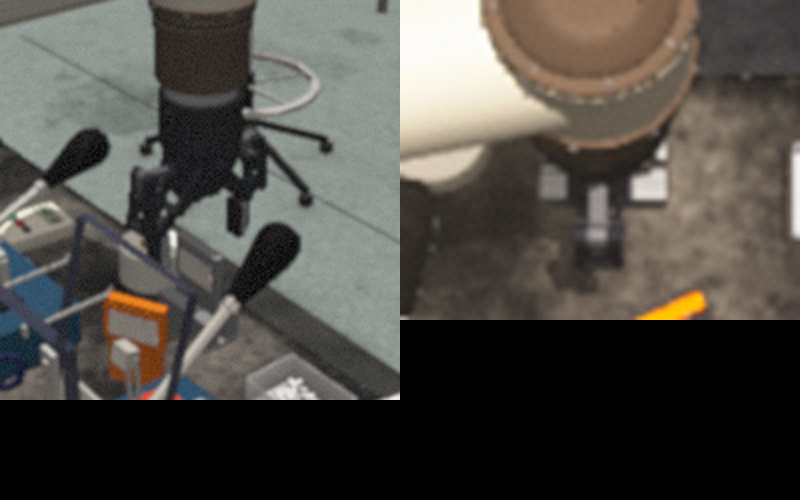

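Call:
{"method": "servo_tool", "body": {"motion": [{"travel": [0, 0.005, 0.027], "rot": [0, 0, 0], "hand": 1}, {"travel": [0, 0.005, 0.027], "rot": [0, 0, 0], "hand": 1}, {"travel": [0, 0, 0], "rot": [0, 0, 0], "hand": 0.5}, {"travel": [0, 0, 0], "rot": [0, 0, 0], "hand": 0.3}, {"travel": [0, 0, 0], "rot": [0, 0, 0], "hand": 0.2}, {"travel": [0, 0, 0], "rot": [0, 0, 0], "hand": 0.1}, {"travel": [0, 0, 0], "rot": [0, 0, 0], "hand": 0}, {"travel": [0, 0, 0], "rot": [0, 0, 0], "hand": 0}, {"travel": [0, 0, 0], "rot": [0, 0, 0], "hand": 0}, {"travel": [0, 0, 0], "rot": [0, 0, 0], "hand": 0}]}}

```text
clock: 12.13
position: [645.7, -25.8, 33.7]
ee_rot: [0.708, -0.706, 0.001, -0.002]
contact_force: [3.7, -1.1, 0.1]
gripper_width: 9.2
grasp_force: 60.7
```

```bash
python3 go.py
```

```text
t 12.13 p [645.7 -25.8  33.7] yawx -89.88 tilt 0.23 F [ 3.7 -1.1  0.1] w 9.2 g 60.7 j [ 0.21  0.57 -0.14  0.   -0.86 -0.21]
```

Call:
{"method": "servo_tool", "body": {"motion": [{"travel": [0, 0, -0.02], "rot": [0, 0, 0], "hand": 0}, {"travel": [0, 0, -0.04], "rot": [0, 0, 0], "hand": 0}, {"travel": [0, 0, -0.08], "rot": [0, 0, 0], "hand": 0}, {"travel": [0, 0, -0.12], "rot": [0, 0, 0], "hand": 0}, {"travel": [0, 0, -0.14], "rot": [0, 0, 0], "hand": 0}, {"travel": [0, 0, -0.14], "rot": [0, 0, 0], "hand": 0}, {"travel": [0, 0, -0.14], "rot": [0, 0, 0], "hand": 0}, {"travel": [0, 0, -0.14], "rot": [0, 0, 0], "hand": 0}, {"travel": [0, 0, -0.08], "rot": [0, 0, 0], "hand": 0}, {"travel": [0, 0, 0], "rot": [0, 0, 0], "hand": 0}]}}

```text
clock: 12.97
position: [645.4, -26.2, 264.4]
ee_rot: [0.708, -0.706, 0.003, -0.003]
contact_force: [-0.2, -0.0, 0.8]
gripper_width: 9.2
grasp_force: 61.0
```

```bash
python3 go.py "[640,-180,262]" "[590,-319,262]"
python3 - <<'E'
from bench import get_image,sensors
from h import *
im,d=get_image("side");P=cloud("side",d);p=sensors.read_state()["position"]
q=(pix("side",p)).astype(int);print(q)
c=im[max(q[1]-120,0):q[1]+130,q[0]-125:q[0]+125];cv2.imwrite("pics/s5.png",cv2.resize(c,None,fx=2.4,fy=2.4,interpolation=cv2.INTER_CUBIC)[:,:,::-1]);np.savez("s5.npz",d=d,im=im,p=p)
Q=P-p
m=(d>0)&(abs(Q[...,0])<14)&(abs(Q[...,1])<45)&(Q[...,2]>-45)&(Q[...,2]<75)
for z in range(-40,75,5):
    r=Q[m&(Q[...,2]>=z)&(Q[...,2]<z+5)]
    if len(r)>3: print(z,len(r),r[:,0].mean().round(1),np.percentile(r[:,1],[3,97]).round(1))
E
```

```text
t 12.97 p [645.4 -26.2 264.4] yawx -89.86 tilt 0.52 F [-0.2 -0.   0.8] w 9.2 g 61.0 j [ 0.21  0.38  0.16  0.   -1.34 -0.21]
[640,-180,262] tool frac [0.6151 0.0231 0.0093] rows>= 3.7
[590,-319,262] tool frac [ 0.5555  0.2013 -0.002 ] rows>= 3.5
[329 140]
-25 42 -0.6 [-28.4  23.7]
-20 56 -0.8 [-29.5  24. ]
-15 60 -1.2 [-29.6  21.4]
-10 60 -1.3 [-29.9  21.5]
-5 67 -0.9 [-29.2  21.8]
0 56 -1.0 [-29.1  20.3]
5 62 -1.4 [-29.5  22. ]
10 73 -1.4 [-30.3  22.2]
15 61 -1.1 [-28.7  21.6]
20 47 -1.8 [-29.4  19.9]
25 67 -3.1 [-32.1  24.4]
30 59 -4.6 [-33.  25.]
35 60 -4.7 [-33.   24.9]
40 54 -4.6 [-33.3  23.1]
45 58 -4.9 [-32.7   3.6]
50 62 -5.5 [-33.2  26.4]
55 62 -5.3 [-33.3  26.6]
60 57 -5.3 [-32.7  -5.7]
65 91 -1.3 [-32.7  -1.7]
70 33 5.1 [-12.3   3.2]
```

View pics/s5.png

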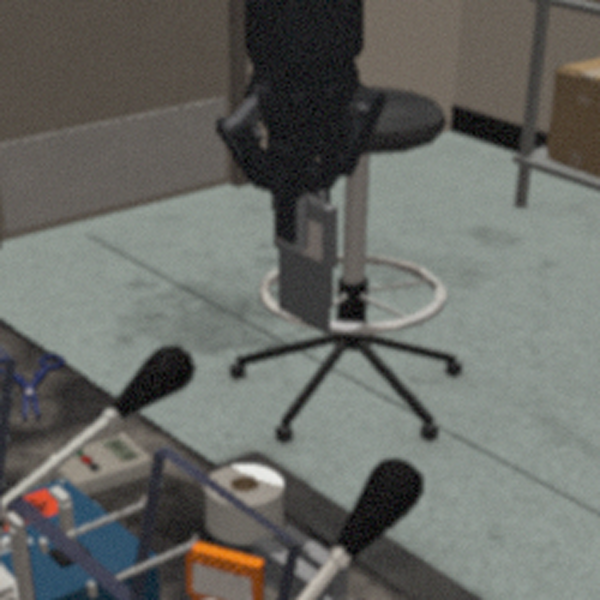

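Run:
```python
from bench import get_image
from h import *
for n in("top","side"):
    im,d=get_image(n);P=cloud(n,d);X=P[...,:2]-np.array([622,-325])
    m=(d>0)&(np.hypot(X[...,0],X[...,1])<90)&(P[...,2]>71.5)&(P[...,2]<82)
    m=cv2.morphologyEx(m.astype(np.uint8),cv2.MORPH_OPEN,np.ones((3,3)))>0
    # use pixel contour -> ray at z=75 for sharp edges
    k,_=cv2.findContours(m.astype(np.uint8),cv2.RETR_EXTERNAL,cv2.CHAIN_APPROX_NONE);k=max(k,key=cv2.contourArea)[:,0]
    W=np.array([ray(n,u,v,75)[:2] for u,v in k],np.float32);r=cv2.minAreaRect(W);print(n,r)
    a=np.radians(r[2]-90 if r[2]>45 else r[2]);ex=np.array([np.cos(a),np.sin(a)]);ey=np.array([-ex[1],ex[0]])
    c=np.array(r[0]);print("yaw",np.degrees(a))
    S=P[...,:2]@ex-c@ex;T=P[...,:2]@ey-c@ey
    # lid centre is at box x=+1.5 (hinge 50, 97 long)
    f=(d>0)&(abs(T)<45)&(S>-75)&(S<-40)&(P[...,2]>56)&(P[...,2]<73)
    h,b=np.histogram(S[f],bins=np.arange(-76,-40,2));print([(int(x),int(q)) for x,q in zip(b,h)])
    g=f&(S<-54);print("lip T",np.percentile(T[g],[1,99]))
    print("slot via lid",c+(-56)*ex)
```

```text
top ((623.7592163085938, -325.69500732421875), (119.86756896972656, 104.14187622070312), 78.69904327392578)
yaw -11.300956726074219
[(-76, 0), (-74, 0), (-72, 0), (-70, 20), (-68, 23), (-66, 22), (-64, 25), (-62, 10), (-60, 5), (-58, 3), (-56, 3), (-54, 29), (-52, 41), (-50, 6), (-48, 2), (-46, 8), (-44, 9)]
lip T [-35.24400483  34.05919928]
slot via lid [ 568.84497866 -314.72110629]
side ((622.7608032226562, -327.951416015625), (121.26739501953125, 104.40657043457031), 78.46849822998047)
yaw -11.531501770019533
[(-76, 0), (-74, 0), (-72, 0), (-70, 10), (-68, 46), (-66, 19), (-64, 39), (-62, 8), (-60, 5), (-58, 12), (-56, 10), (-54, 12), (-52, 211), (-50, 123), (-48, 3), (-46, 0), (-44, 0)]
lip T [-34.12247698  35.0492358 ]
slot via lid [ 567.89116646 -316.75664214]
```

Call:
{"method": "servo_tool", "body": {"motion": [{"travel": [0.03, 0, 0], "rot": [0, 0, 0.0106], "hand": 0}, {"travel": [0.06, 0, 0], "rot": [0, 0, 0.0106], "hand": 0}, {"travel": [0.09, 0, 0], "rot": [0, 0, 0.0106], "hand": 0}, {"travel": [0.1, 0, 0], "rot": [0, 0, 0], "hand": 0}, {"travel": [0.1, 0, 0], "rot": [0, 0, 0], "hand": 0}, {"travel": [0.1, 0, 0], "rot": [0, 0, 0], "hand": 0}, {"travel": [0.1, 0, 0], "rot": [0, 0, 0], "hand": 0}, {"travel": [0.06, 0, 0], "rot": [0, 0, 0], "hand": 0}, {"travel": [0, 0, 0], "rot": [0, 0, 0], "hand": 0}]}}

```text
clock: 13.87
position: [615.7, -185.9, 255.9]
ee_rot: [-0.632, 0.775, 0.001, -0.002]
contact_force: [-0.1, 0.4, -0.1]
gripper_width: 9.2
grasp_force: 60.8
```

```bash
python3 go.py "[567.8,-313.4,262]"
```

```text
t 13.87 p [ 615.7 -185.9  255.9] yawx -101.54 tilt 0.25 F [-0.1  0.4 -0.1] w 9.2 g 60.8 j [-0.04  0.39  0.15 -0.   -1.34 -0.16]
[567.8,-313.4,262] tool frac [ 0.5378  0.0858 -0.0236] rows>= 3.3
```

Call:
{"method": "servo_tool", "body": {"motion": [{"travel": [0.05, 0.008, -0.006], "rot": [0, 0, 0], "hand": 0}, {"travel": [0.09, 0.014, -0.006], "rot": [0, 0, 0], "hand": 0}, {"travel": [0.11, 0.017, -0.006], "rot": [0, 0, 0], "hand": 0}, {"travel": [0.11, 0.017, 0], "rot": [0, 0, 0], "hand": 0}, {"travel": [0.11, 0.017, 0], "rot": [0, 0, 0], "hand": 0}, {"travel": [0.068, 0.013, 0], "rot": [0, 0, 0], "hand": 0}, {"travel": [0, 0, 0], "rot": [0, 0, 0], "hand": 0}, {"travel": [0, 0, 0], "rot": [0, 0, 0], "hand": 0}]}}

```text
clock: 14.53
position: [569.4, -311.3, 261.8]
ee_rot: [-0.633, 0.774, 0.001, -0.0]
contact_force: [0.7, 0.5, -0.5]
gripper_width: 9.5
grasp_force: 60.8
```

```bash
python3 go.py "[567.8,-313.4,125]"
```

```text
t 14.53 p [ 569.4 -311.3  261.8] yawx -101.38 tilt 0.07 F [ 0.7  0.5 -0.5] w 9.5 g 60.8 j [-0.25  0.4   0.17 -0.   -1.35  0.05]
[567.8,-313.4,125] tool frac [0.0096 0.004  0.5474] rows>= 3.3
```

Call:
{"method": "servo_tool", "body": {"motion": [{"travel": [0.005, 0.002, 0.06], "rot": [0, 0, 0], "hand": 0}, {"travel": [0.005, 0.002, 0.1], "rot": [0, 0, 0], "hand": 0}, {"travel": [0, 0, 0.12], "rot": [0, 0, 0], "hand": 0}, {"travel": [0, 0, 0.12], "rot": [0, 0, 0], "hand": 0}, {"travel": [0, 0, 0.1], "rot": [0, 0, 0], "hand": 0}, {"travel": [0, 0, 0.048], "rot": [0, 0, 0], "hand": 0}, {"travel": [0, 0, 0], "rot": [0, 0, 0], "hand": 0}, {"travel": [0, 0, 0], "rot": [0, 0, 0], "hand": 0}]}}

```text
clock: 15.2
position: [568.8, -312.4, 125.0]
ee_rot: [-0.635, 0.773, 0.0, -0.001]
contact_force: [0.2, 0.1, 0.8]
gripper_width: 8.9
grasp_force: 60.8
```

```bash
cat > al.py <<'E'
from bench import get_image,sensors
from h import *
a=np.radians(-11.35);ex=np.array([np.cos(a),np.sin(a)]);ey=np.array([-ex[1],ex[0]])
o=np.array([568.3,-314.6])
im,d=get_image("side");P=cloud("side",d);p=sensors.read_state()["position"]
S=(P[...,:2]-o)@ex;T=(P[...,:2]-o)@ey;Z=P[...,2]
print("tcp S,T",(p[:2]-o)@ex,(p[:2]-o)@ey)
ok=(d>0)&(abs(S)<16)&(abs(T)<70)
for z in range(52,190,6):
    r=ok&(Z>=z)&(Z<z+6)
    if r.sum()>5:print(z,r.sum(),"S",np.percentile(S[r],[5,25,50]).round(1),"T",np.percentile(T[r],[2,98]).round(1))
E
python3 go.py; python3 al.py
python3 - <<'E'
from h import *
from bench import get_image
im,d=get_image("side")
cv2.imwrite("pics/s6.png",cv2.resize(im[220:380,360:520],(720,600)[::-1] and (600,600),interpolation=cv2.INTER_CUBIC)[:,:,::-1])
E
```

```text
t 15.2 p [ 568.8 -312.4  125. ] yawx -101.22 tilt 0.08 F [0.2 0.1 0.8] w 8.9 g 60.8 j [-0.25  0.48 -0.03  0.   -1.05  0.06]
tcp S,T 0.8526845066727886 1.9472715193451775
52 249 S [-7.2 -6.2  4.7] T [-60.7  52.6]
58 226 S [-6.3  4.3  5.4] T [-61.2  54.3]
64 275 S [-11.8  -9.4   5.3] T [-60.6  53.7]
70 406 S [5.8 6.9 9.1] T [-60.8  55.3]
76 49 S [ 6.2  7.8 10. ] T [-57.7  56.6]
94 24 S [-2.7 -2.5 -2. ] T [-25.9  27.9]
100 82 S [-3.5 -2.9 -2.4] T [-26.6  24.7]
106 86 S [-3.8 -3.1 -2.7] T [-26.4  25.1]
112 87 S [-3.8 -3.2 -2.8] T [-27.2  25.2]
118 95 S [-3.7 -3.2 -2.7] T [-27.5  24.7]
124 89 S [-3.7 -3.2 -2.9] T [-26.8  24.7]
130 97 S [-3.9 -3.3 -2.8] T [-26.6  26.8]
136 93 S [-3.9 -3.3 -2.9] T [-26.5  23.8]
142 44 S [-5.  -4.  -3.4] T [-28.3  26.8]
148 70 S [-6.2 -5.4 -4.9] T [-30.1  28.7]
154 73 S [-11.5  -6.   -5.2] T [-29.8  28.8]
160 92 S [-13.9  -9.4  -5.6] T [-30.1  27.3]
166 81 S [-13.   -8.2  -5.6] T [-29.8  -4.3]
172 86 S [-13.   -9.4  -5.7] T [-30.3  -3.8]
178 93 S [-13.6  -8.2  -5.5] T [-30.1  -4.1]
184 153 S [-12.8  -5.8  -3.6] T [-30.   -1.4]
```

View pics/s6.png

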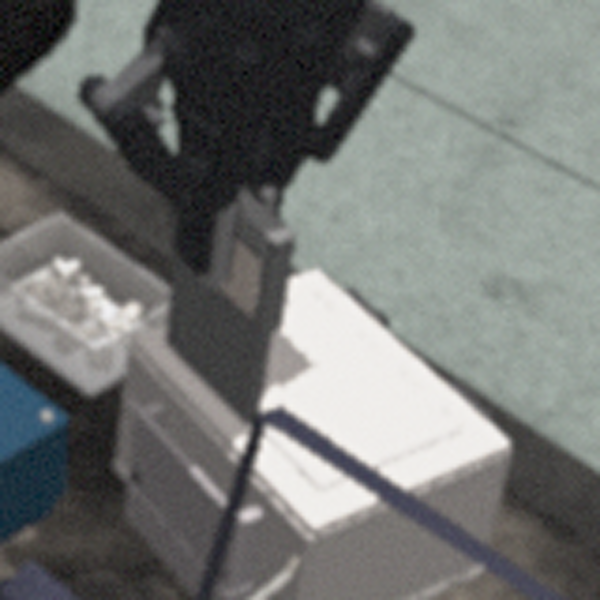

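Call:
{"method": "servo_tool", "body": {"motion": [{"travel": [0.001, -0.001, 0.03], "rot": [0, 0, 0], "hand": 0}, {"travel": [0, 0, 0.03], "rot": [0, 0, 0], "hand": 0}, {"travel": [0, 0, 0.03], "rot": [0, 0, 0], "hand": 0}, {"travel": [0, 0, 0.024], "rot": [0, 0, 0], "hand": 0}, {"travel": [0, 0, 0.016], "rot": [0, 0, 0], "hand": 0}, {"travel": [0, 0, 0], "rot": [0, 0, 0], "hand": 0}]}}

```text
clock: 15.8
position: [567.7, -313.5, 91.3]
ee_rot: [-0.634, 0.774, 0.001, -0.001]
contact_force: [-0.4, 0.2, -0.1]
gripper_width: 9.3
grasp_force: 60.8
```

```bash
python3 go.py; python3 al.py
```

```text
t 15.8 p [ 567.7 -313.5   91.3] yawx -101.35 tilt 0.15 F [-0.4  0.2 -0.1] w 9.3 g 60.8 j [-0.26  0.52 -0.07 -0.   -0.99  0.06]
tcp S,T -0.34251011843473633 0.873457802227386
52 186 S [-7.4 -6.2  2.6] T [-61.3  54.9]
58 138 S [-6.9  1.3  5.1] T [-61.2  55. ]
64 247 S [-11.7  -9.9  -2.6] T [-61.   54.8]
70 305 S [-4.2  4.9  7.5] T [-60.9  56.7]
76 96 S [-4.4 -4.  -3.4] T [-48.4  46. ]
82 72 S [-4.8 -4.1 -3.7] T [-25.6  24.8]
88 80 S [-4.6 -4.1 -3.5] T [-26.   24.5]
94 79 S [-4.9 -4.1 -3.5] T [-27.1  24. ]
100 83 S [-4.9 -4.3 -3.8] T [-27.8  24.3]
106 48 S [-5.  -4.5 -4.3] T [-27.2  20.5]
112 50 S [-6.7 -6.2 -5.7] T [-31.6  26.3]
118 73 S [-11.9  -6.7  -5.9] T [-31.1  28.5]
124 73 S [-13.8  -7.8  -6.3] T [-31.1  11.7]
130 78 S [-14.6 -10.3  -6. ] T [-31.4  -5. ]
136 74 S [-13.5  -9.4  -6.5] T [-31.2  -5.6]
142 88 S [-13.5 -10.2  -6.5] T [-31.4  -5.2]
148 89 S [-13.9  -7.7  -6.3] T [-31.7  -4.7]
154 159 S [-9.8 -4.5 -0.3] T [-30.6  -0.2]
160 51 S [-14.8  -2.5   5.5] T [-13.    3.5]
166 87 S [-14.1 -10.1   6. ] T [-13.4   8.7]
172 57 S [-15.4 -13.2   4.8] T [-12.3   8.6]
178 31 S [-13.5   5.    5.7] T [-13.2  -4.4]
184 61 S [-15.3   4.4   5.9] T [-17.   -0.9]
```

Call:
{"method": "servo_tool", "body": {"motion": [{"travel": [-0.001, -0.006, 0], "rot": [0, 0, 0], "hand": 0}, {"travel": [0, 0, 0.012], "rot": [0, 0, 0], "hand": 0}, {"travel": [0, 0, 0.012], "rot": [0, 0, 0], "hand": 0}, {"travel": [0, 0, 0.012], "rot": [0, 0, 0], "hand": 0}, {"travel": [0, 0, 0], "rot": [0, 0, 0], "hand": 0}]}}

```text
clock: 16.27
position: [569.7, -313.5, 83.1]
ee_rot: [-0.634, 0.774, 0.001, -0.0]
contact_force: [-0.0, -0.1, -0.8]
gripper_width: 9.4
grasp_force: 60.7
```

```bash
python3 go.py; python3 al.py|head -12
```

```text
t 16.27 p [ 569.7 -313.5   83.1] yawx -101.35 tilt 0.07 F [-0.  -0.1 -0.8] w 9.4 g 60.7 j [-0.26  0.53 -0.08 -0.   -0.97  0.06]
tcp S,T 1.310189437299746 1.2192640184530406
52 191 S [-7.4 -6.3 -0.7] T [-61.  54.]
58 210 S [-6.5 -1.9  1.7] T [-60.4  54.3]
64 251 S [-11.9  -9.9  -1.1] T [-60.3  54.9]
70 307 S [-2.5  5.4  7.6] T [-61.   56.3]
76 89 S [-2.7 -2.1 -1.7] T [-58.7  51.1]
82 76 S [-2.8 -2.3 -2. ] T [-23.7  24.9]
88 70 S [-2.8 -2.2 -1.8] T [-24.8  23.7]
94 72 S [-2.9 -2.4 -2. ] T [-25.6  24.5]
100 36 S [-4.5 -3.7 -3. ] T [-28.8  22.8]
106 48 S [-5.2 -4.5 -4.1] T [-30.3  29.4]
112 71 S [-10.7  -4.9  -4.2] T [-30.8  26.3]
```

Call:
{"method": "servo_tool", "body": {"motion": [{"travel": [0, 0, 0.012], "rot": [0, 0, 0], "hand": 0}, {"travel": [0, 0, 0.012], "rot": [0, 0, 0], "hand": 0}, {"travel": [0, 0, 0.012], "rot": [0, 0, 0], "hand": 0}, {"travel": [0, 0, 0.012], "rot": [0, 0, 0], "hand": 0}, {"travel": [0, 0, 0], "rot": [0, 0, 0], "hand": 0}]}}

```text
clock: 16.73
position: [569.5, -313.5, 70.9]
ee_rot: [-0.634, 0.774, 0.001, -0.0]
contact_force: [-0.0, -0.1, -0.5]
gripper_width: 9.3
grasp_force: 60.7
```

Call:
{"method": "servo_tool", "body": {"motion": [{"travel": [0, 0, 0.01], "rot": [0, 0, 0], "hand": 0}, {"travel": [0, 0, 0.01], "rot": [0, 0, 0], "hand": 0}, {"travel": [0, 0, 0], "rot": [0, 0, 0], "hand": 0}, {"travel": [0, 0, 0], "rot": [0, 0, 0], "hand": 0}]}}

```text
clock: 17.07
position: [570.3, -313.9, 67.3]
ee_rot: [-0.634, 0.773, -0.0, 0.0]
contact_force: [-0.1, -0.1, 0.7]
gripper_width: 9.1
grasp_force: 61.1
```

```bash
python3 go.py; python3 al.py|head -12
```

```text
t 17.07 p [ 570.3 -313.9   67.3] yawx -101.33 tilt 0.03 F [-0.1 -0.1  0.7] w 9.1 g 61.1 j [-0.26  0.54 -0.09  0.   -0.94  0.06]
tcp S,T 1.7743096213834457 1.151385717700097
52 197 S [-7.4 -6.4 -0.8] T [-61.   54.2]
58 209 S [-6.9 -1.3  2.1] T [-61.  53.]
64 264 S [-11.7  -9.5  -0.6] T [-61.1  55.6]
70 285 S [-1.8  5.4  7.3] T [-60.6  56.7]
76 99 S [-2.2 -1.6 -1. ] T [-59.9  47. ]
82 41 S [-2.4 -2.  -1.6] T [-22.3  24.3]
88 36 S [-4.2 -3.8 -3.4] T [-30.4  26. ]
94 47 S [-9.9 -4.4 -3.6] T [-30.   27.7]
100 58 S [-12.8  -7.9  -4.4] T [-28.4  22.1]
106 72 S [-15.7 -10.4  -4.8] T [-30.3   5.8]
112 84 S [-15.   -9.6  -4.1] T [-31.4  -2.2]
```

Call:
{"method": "servo_tool", "body": {"motion": [{"travel": [0, 0.003, 0.008], "rot": [0, 0, 0], "hand": 0}, {"travel": [0, 0, 0.008], "rot": [0, 0, 0], "hand": 0}, {"travel": [0, 0, 0.006], "rot": [0, 0, 0], "hand": 0}, {"travel": [0, 0, 0], "rot": [0, 0, 0], "hand": 0}, {"travel": [0, 0, 0], "rot": [0, 0, 0], "hand": 0}]}}

```text
clock: 17.53
position: [570.2, -313.9, 62.3]
ee_rot: [-0.634, 0.773, -0.001, 0.0]
contact_force: [-0.5, 0.9, 5.0]
gripper_width: 9.1
grasp_force: 61.5
```

Call:
{"method": "servo_tool", "body": {"motion": [{"travel": [0, 0, 0.005], "rot": [0, 0, 0], "hand": 0}, {"travel": [0, 0, 0.005], "rot": [0, 0, 0], "hand": 0}, {"travel": [0, 0, 0], "rot": [0, 0, 0], "hand": 0}, {"travel": [0, 0, 0], "rot": [0, 0, 0], "hand": 0}]}}

```text
clock: 17.87
position: [570.2, -313.9, 60.2]
ee_rot: [-0.634, 0.773, -0.001, 0.0]
contact_force: [-0.2, 0.4, 6.2]
gripper_width: 9.3
grasp_force: 61.8
```

```bash
python3 go.py
```

```text
t 17.87 p [ 570.2 -313.9   60.2] yawx -101.31 tilt 0.13 F [-0.2  0.4  6.2] w 9.3 g 61.8 j [-0.25  0.55 -0.1   0.   -0.92  0.06]
```

Call:
{"method": "servo_tool", "body": {"motion": [{"travel": [0, 0, 0.005], "rot": [0, 0, 0], "hand": 0}, {"travel": [0, 0, 0.004], "rot": [0, 0, 0], "hand": 0}, {"travel": [0, 0, 0], "rot": [0, 0, 0], "hand": 0}, {"travel": [0, 0, 0], "rot": [0, 0, 0], "hand": 0}]}}

```text
clock: 18.2
position: [570.4, -314.0, 59.2]
ee_rot: [-0.634, 0.773, -0.001, 0.0]
contact_force: [-1.4, 1.8, 11.0]
gripper_width: 9.3
grasp_force: 62.5
```

Call:
{"method": "servo_tool", "body": {"motion": [{"travel": [0, 0, 0.004], "rot": [0, 0, 0], "hand": 0}, {"travel": [0, 0, 0], "rot": [0, 0, 0], "hand": 0}, {"travel": [0, 0, 0], "rot": [0, 0, 0], "hand": 0}, {"travel": [0, 0, 0], "rot": [0, 0, 0], "hand": 0}]}}

```text
clock: 18.53
position: [570.4, -314.0, 59.1]
ee_rot: [-0.634, 0.773, -0.002, 0.0]
contact_force: [-2.1, 2.9, 14.6]
gripper_width: 9.3
grasp_force: 63.2
```

```bash
python3 go.py
```

```text
t 18.53 p [ 570.4 -314.    59.1] yawx -101.27 tilt 0.18 F [-2.1  2.9 14.6] w 9.3 g 63.2 j [-0.25  0.55 -0.1   0.   -0.91  0.06]
```

Call:
{"method": "servo_tool", "body": {"motion": [{"travel": [0, 0, 0.001], "rot": [0, 0, 0], "hand": 0}, {"travel": [0, 0, 0], "rot": [0, 0, 0], "hand": 0}, {"travel": [0, 0, 0], "rot": [0, 0, 0], "hand": 0}, {"travel": [0, 0, 0], "rot": [0, 0, 0], "hand": 0}, {"travel": [0, 0, 0], "rot": [0, 0, 0], "hand": 0}, {"travel": [0, 0, 0], "rot": [0, 0, 0], "hand": 0}]}}

```text
clock: 19.03
position: [570.4, -314.0, 59.1]
ee_rot: [-0.634, 0.773, -0.002, 0.0]
contact_force: [-3.1, 3.3, 15.0]
gripper_width: 9.3
grasp_force: 63.3
```

```bash
python3 go.py; python3 al.py|head -12; python3 lid.py|tail -5
python3 - <<'E'
from h import *
from bench import get_image
im,d=get_image("side")
cv2.imwrite("pics/s7.png",cv2.resize(im[220:380,360:520],(600,600),interpolation=cv2.INTER_CUBIC)[:,:,::-1])
E
```

```text
t 19.03 p [ 570.4 -314.    59.1] yawx -101.27 tilt 0.19 F [-3.1  3.3 15. ] w 9.3 g 63.3 j [-0.25  0.55 -0.1   0.   -0.91  0.06]
tcp S,T 1.92452361785181 0.9614000057780712
52 194 S [-7.2 -6.3 -0.3] T [-60.9  52.7]
58 204 S [-6.5 -1.4  2. ] T [-61.4  55.4]
64 265 S [-11.9  -9.9  -0.9] T [-60.8  55. ]
70 278 S [-2.   5.   7.5] T [-60.8  54.7]
76 29 S [-3.3 -2.4 -1.4] T [-51.6  -0.7]
82 38 S [-4.6 -3.9 -3.5] T [-30.7  27.3]
88 47 S [-10.4  -5.3  -3.9] T [-31.1  26.5]
94 69 S [-14.9 -10.1  -4.6] T [-30.8   7.6]
100 64 S [-15.6 -10.8  -5. ] T [-29.5   3.8]
106 68 S [-15.3 -10.2  -4.3] T [-30.    4.1]
112 78 S [-14.9  -9.2  -4. ] T [-30.8   0.1]
side
T -60 -45: -70 . -60 68(16) -50 74(126) -40 75(64) -30 75(68) -20 74(9) -10 75(45) 0 75(59) 10 75(60) 20 75(62) 30 75(54) 40 75(44) 50 73(5) 
T -45 -20: -70 68(32) -60 121(226) -50 75(168) -40 76(97) -30 76(33) -20 77(24) -10 76(82) 0 77(82) 10 76(82) 20 76(83) 30 76(66) 40 75(65) 50 73(36) 
T 20 45: -70 68(23) -60 77(54) -50 70(30) -40 . -30 . -20 . -10 76(22) 0 76(39) 10 76(56) 20 77(58) 30 76(47) 40 75(57) 50 74(30) 
T 45 60: -70 . -60 66(11) -50 73(61) -40 . -30 . -20 . -10 . 0 . 10 . 20 . 30 73(1) 40 74(7) 50 .
```

View pics/s7.png

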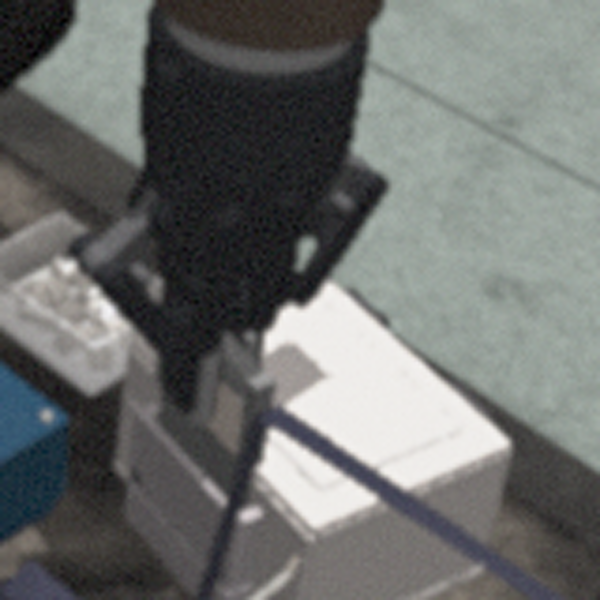

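The picture shows the panel just above the lip at crop (225,420). The tongue is down in the channel and the lid is flat. The force has climbed to 15 N with no further travel, so the bar is on its stop.

```bash
python3 -c "
from bench import job_done
print(job_done())"
```

```text
the job is handed in; nothing more can be done
None
```

The lid is shut, and I handed the job in with the label holder gripped and pressed against the spring's stop at about 15 N, at about 19 s on the clock. The hand-in returned no verdict, so success rests on my own readings.

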